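# Find the stamped transit crate and push it home in the dispatch bay

### The arm

A 6-joint arm with a two-finger parallel gripper is mounted at the origin on a cart in front of the work surface, level with it; the furniture and walls round the work are solid. World frame = base frame: x ahead of the robot, y to its left, z up, the work surface at z = 0. Lengths are in mm, angles in degrees, forces in N, time in s.
With the tool pointing down it reaches from about 300 to 850 mm from the base axis. Payload 4.2 kg.
Tool frame: the origin (TCP) lies midway between the tips of the shut fingers; the grasp point (between the pads) lies 19 mm behind it; z points along the fingers, y is the line along which they close (so a half turn about z gives the same grasp; the last joint's range is limited). The gripper opens to 91 mm and grips with 3 to 60 N. Pads are 32 mm wide; open, the fingers measure 118 mm over their backs; the gripper's body (76 mm by 178 mm) begins 60 mm behind the grasp point.
Start: joints at [67.895, 18.312, 89.639, -0, 72.044, -1.146], TCP at [205.679, 536.972, 213.976] pointing down, gripper open.
Joint ranges: [-177.97, 177.97], [-48.28, 115.42], [12.27, 149.76], [-77.06, 257.06], [2.81, 150.46], [-146.56, 146.56]. Speed limits (degrees/s): [147.25, 147.25, 180, 180, 180, 180].

### API

Orientations are given as [roll, pitch, yaw] about the fixed x, y, z axes, in that order (R = Rz(yaw) Ry(pitch) Rx(roll)).
In Python, from workcell import env gives the robot as it stands.
- The arm moves only by the tool drive_effector, called after "Emit:" by a JSON object that holds its "method" and its "body". Schema: {"type":"object","properties":{"moves":{"type":"string"},"aperture":{"type":"number"},"grip_force":{"type":"number"},"only":{"type":"string"},"quiet":{"type":"boolean"},"lines":{"type":"string"}},"required":["moves"],"additionalProperties":false}. moves is a string of 1 to 8 rows, parted by semicolons, with the numbers parted by commas; each row has 6 numbers: dx, dy, dz in mm, then a rotation vector rx, ry, rz in degrees; each row shifts and turns the commanded pose from where the row before left it, along the tool's axes as they then stand; what a row does not reach is not made up. A row lasts 1/10 s, in which the tool goes at most 50 mm and 8.59 degrees, less where a joint would pass 70% of its speed; a pose out of reach is approached as far as the arm can. aperture is the finger opening in mm, set as the call begins (left out keeps the last). The fingers move at their own pace and stop on an object; grip_force is the grip in N (left out, the last holds). Time passes only in rows, so rows that do not move let the fingers close. The tool returns the time, the measured TCP pose, the force, the opening and the grip force at its end. only (a regular expression) keeps the lines of the reply that match it, lines (a string "A,B") keeps lines A to B, and quiet returns only ok. Input that does not fit is refused with a message, and nothing moves.
- env.state(): the state, without advancing time (a new reading comes with each control period).
- env.grab_frame(name): name is "side" or "top" or "wrist"; returns the picture (400x640x3 uint8, blue, green, red); there is no depth.
- env.camera_model(name): a dict with "fx", "fy", "cx", "cy" (pixels), "D" ([k1, k2, p1, p2, k3] as OpenCV has them; the pictures are not rectified), "T" (4x4, takes a point from camera to world coordinates). Camera axes: x right, y up, looking along -z (the intrinsics and any distortion apply to the point x, -y, -z); pixel columns grow to the right and rows downward; lengths in mm; the calibration is good to about 2 mm. A picture is of the moment at which its call begins: read the wrist's pose just before it. camera_model takes no time and is no camera call; for the wrist camera it gives the pose at the moment of the call.
- env.job_done(): hands the job in; it is judged then, once.
The state is a dict: "time_s": time; "qpos": joint angles; "qvel": joint speeds; "effort": joint torques, N m; "ee_pos": TCP position; "ee_rot": TCP orientation; "force": force on the tool from outside, world axes, zero at the start; "torque": the same for the moment, N m; "gripper_width": finger opening in mm; "gripper_force": force on a finger pad.
Only numpy, scipy, OpenCV 4.12 (cv2) and the standard library are available. Lean on these libraries where they do the work, as an engineer would, in place of code of your own. Each camera call takes 0.05 s, during which the arm holds its last target. There are 200 camera calls.

### The job

Two plywood sample crates stand on the bench, but only the one with the wood-treatment stamp under its floor may be dispatched. With fingertips only, tip the left crate well up, about 60 degrees, onto its far bottom edge so that its underside shows, pause, and let it down gently; then do the same with the right crate. Then push the stamped crate along the bench into the dispatch bay until it is fully home against the rear stop, leaving the other crate standing at its place; do not grasp, lift, topple or drop a crate, do not disturb the small things around, and finish clear of everything.

Things in the scene. Friction and masses are not known exactly. Their poses are not given: they have to be found in the camera images.
- crate_a: Closed plywood crate, 100 mm deep (its x) x 120 mm wide (its y) x 95 mm high, 0.65 kg +-30 %, heavy at the foot. Stands on two runners along x under its ends (6 mm high, 20 mm wide, rubber strips beneath). Origin: centre of its underside at bench level; z up, x away from the robot (yaw -0.45 to -0.25 rad). Looks the same as crate_b; either may stand on the left, and one has the stamp underneath.
- crate_b: The second crate: same shape, weight range, origin and axes as crate_a. Each crate slides when pushed below 40 mm height (3 to 9 N).
- crate_a_far_edge (a point): Middle of the far bottom edge of crate_a, 50 mm along its x from its origin, at bench level. Pushed away with 2 to 6 N near the top of its near face, the crate pivots on this edge, which stays on the bench; it balances at about 70 degrees and falls back by itself from less.
- crate_b_far_edge (a point): The same point of crate_b, which behaves the same.
- stamp (a point): Treatment stamp: a stencilled white panel 86 x 74 mm with an ear of wheat and three bars left open in it, on the dark underside of one crate's floor between the runners; the other floor is plain. Seen only when that crate is tipped. This point is its middle, 6 mm above the centre of that crate's underside, so it tells which crate it belongs to.
- bay: Dispatch bay screwed to the bench between and beyond the crates: two aluminium guides, 28 mm high, 136 mm apart inside, along its x from +25 to +54 mm, and a rear stop. Origin: at bench level, where the centre of the crate's underside stands when home (far face on the bumpers); x from the open mouth to the rear stop, away from the robot (yaw -0.18 to -0.06 rad).
- bay_stop (a point): Middle between the faces of the two rubber bumpers on the rear stop, 50 mm along the bay's x, 17 mm high.
- bay_mouth (a point): Middle of the bay's flared mouth at bench level, 5 mm past the bay's origin (x = +5 mm); the mouth is 163 mm wide here and narrows to 136 mm at x = +25 mm. Nothing of the bay lies nearer to the robot.
- moisture_tin: Bystander: open metal moisture tin, 61 mm across, 36 mm high, left of the bay. Origin: centre of its underside.
- clay_specimen: Bystander: upright brown clay cylinder, 38 mm across, 77 mm high, at the far left. Origin: centre of its underside.
- beaker: Bystander: glass beaker, 56 mm across, 68 mm high, right of the right crate. Origin: centre of its underside.
- setting_ring: Bystander: metal ring, 60 mm across, 18 mm high, near the front edge of the bench, left of the middle. Origin: centre of its underside.

How it is judged:
By the outcome, as a careful person would: the job done as asked, in the order asked, and still so for the second after the job is handed in, with the robot touching nothing.
It also fails if it takes over 70 s, if anything falls off the work surface, if the arm or the gripper's body presses on something with over 40 N, if the wrist force passes 120 N, or if a joint passes its speed limit or range.

## Working session

There is one attempt and no reset: what is moved stays moved. The work goes in short steps, Python scripts to look and compute and a tool call to move; the robot and the scene stay as the last step left them, time stands still between calls to the robot, and variables do not carry over. Pictures are saved under pics/ and viewed, at most 10 in all, crops included, and the job is handed in when it is done.

```bash
ls; mkdir -p pics
```

Run:
```python
from workcell import env
import cv2,numpy as np
s=env.state();print({k:np.round(v,2) for k,v in s.items()})
for n in("side","top"):
    cv2.imwrite(f"pics/{n}0.png",env.grab_frame(n));m=env.camera_model(n);print(n,m["fx"],m["fy"],m["cx"],m["cy"],m["D"],np.round(m["T"],3).tolist())
m=env.camera_model("wrist");print(np.round(m["T"],3).tolist(),m["fx"])
```

```text
pics
workcell.py
{'time_s': np.float64(0.0), 'qpos': array([67.9 , 18.35, 89.71, -0.  , 72.04, -1.15]), 'qvel': array([-0.09, -0.04,  0.05,  0.04, -0.14,  0.01]), 'effort': array([  0.  , -41.25, -23.2 ,   0.07,   0.05,  -0.  ]), 'ee_pos': array([205.49, 536.48, 213.13]), 'ee_rot': array([-179.9 ,    0.  ,  159.04]), 'force': array([-0.81, -0.01, -1.28]), 'torque': array([0.04, 0.01, 0.02]), 'gripper_force': np.float64(0.0), 'gripper_width': np.float64(91.24)}
side 443.3644881379087 443.3644881379087 316.9503737749412 199.56282393618264 [0.02323607 0.         0.         0.         0.        ] [[-0.998, -0.032, 0.052, 554.197], [0.06, -0.626, 0.778, 984.997], [0.008, 0.779, 0.627, 921.523], [0.0, 0.0, 0.0, 1.0]]
top 377.7050040014926 377.7050040014926 318.68282384991835 196.38732773625694 [-0.07658644  0.          0.          0.          0.        ] [[-0.029, 0.986, -0.164, 237.466], [-0.999, -0.032, -0.015, -93.657], [-0.02, 0.163, 0.986, 1522.608], [0.0, 0.0, 0.0, 1.0]]
[[0.358, -0.892, -0.275, 127.402], [0.934, 0.341, 0.108, 566.947], [-0.003, -0.296, 0.955, 384.305], [0.0, 0.0, 0.0, 1.0]] 293.1835178252899
```

View pics/top0.png

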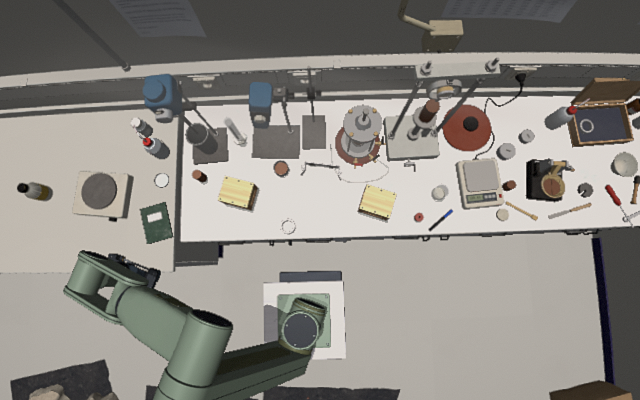

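View pics/side0.png

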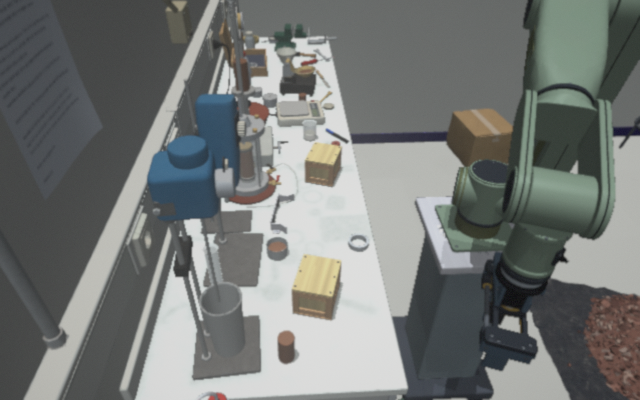

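The top view shows the left crate around (238,192), the right crate (378,202), the bay between and beyond them (320,167), the tin (281,168), clay (200,175), beaker (440,192) and ring (288,226). The side view matches this, and the arm is clear of the bench.

Create h.py:
```python
from workcell import env
import cv2,numpy as np
from scipy.spatial.transform import Rotation as R
def ray(m,uv):
    K=np.array([[m["fx"],0,m["cx"]],[0,m["fy"],m["cy"]],[0,0,1.]])
    p=cv2.undistortPoints(np.float64(uv).reshape(-1,1,2),K,np.float64(m["D"])).reshape(-1,2)
    d=np.c_[p[:,0],-p[:,1],-np.ones(len(p))]@m["T"][:3,:3].T
    return m["T"][:3,3],d
def plane(m,uv,z):
    c,d=ray(m,uv);return c+d*((z-c[2])/d[:,2])[:,None]
def proj(m,P):
    K=np.array([[m["fx"],0,m["cx"]],[0,m["fy"],m["cy"]],[0,0,1.]])
    q=(np.float64(P).reshape(-1,3)-m["T"][:3,3])@m["T"][:3,:3]*[1,-1,-1]
    return cv2.projectPoints(q,np.zeros(3),np.zeros(3),K,np.float64(m["D"]))[0].reshape(-1,2)
def tool():
    s=env.state();return s["ee_pos"],R.from_euler("xyz",s["ee_rot"],degrees=True)
```

Run:
```python
from h import *
m=env.camera_model("top");im=cv2.imread("pics/top0.png")
m={k:np.array(v) if k in"TD" else v for k,v in m.items()}
hsv=cv2.cvtColor(im,cv2.COLOR_BGR2HSV)
k=cv2.inRange(hsv,(18,40,150),(35,255,255));k[:,:180]=0;k[:150]=0
for c in cv2.findContours(k,0,2)[0]:
    if cv2.contourArea(c)>300:
        r=cv2.minAreaRect(c);print(r,plane(m,cv2.boxPoints(r),95).round().tolist())
print("tin,clay,beaker,ring,bay",plane(m,[(281,168),(200,175),(440,192),(288,226),(320,167)],20).round().tolist())
p,r=tool();T=np.array(env.camera_model("wrist")["T"])
print("cam in tool",(r.inv().apply(T[:3,3]-p)).round(1),(r.inv().as_matrix()@T[:3,:3]).round(3).tolist())
cv2.imwrite("pics/c.png",cv2.resize(im[140:240,180:460],None,fx=2.8,fy=2.8,interpolation=2))
```

```text
((377.68328857421875, 200.71353149414062), (31.67680549621582, 25.53234100341797), 17.354022979736328) [[424.0, -224.0, 95.0], [517.0, -257.0, 95.0], [476.0, -371.0, 95.0], [384.0, -337.0, 95.0]]
((235.3235321044922, 191.20590209960938), (30.80202293395996, 25.46623992919922), 14.03624439239502) [[473.0, 320.0, 95.0], [570.0, 297.0, 95.0], [537.0, 179.0, 95.0], [441.0, 203.0, 95.0]]
tin,clay,beaker,ring,bay [[609.0, 80.0, 20.0], [592.0, 416.0, 20.0], [488.0, -563.0, 20.0], [371.0, 55.0, 20.0], [608.0, -80.0, 20.0]]
cam in tool [  83.8    0.2 -171.1] [[-0.0, 0.955, 0.296], [1.0, 0.0, 0.001], [0.001, 0.296, -0.955]]
```

View pics/c.png

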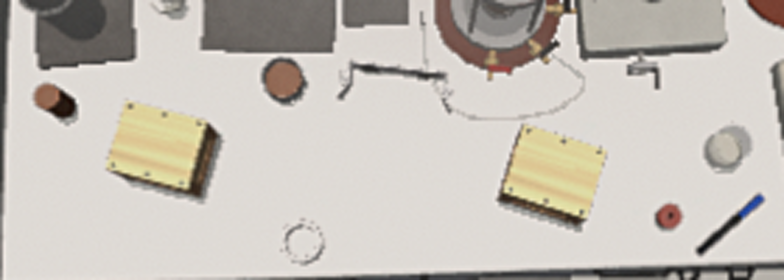

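Coarse fixes from the top view: the left crate is near (505,250), yaw −14°. The right crate is near (450,−297), yaw −20°. The crate sizes agree with those given. Next I move above the near side of the left crate for a close wrist look.

Emit:
{"method": "drive_effector", "body": {"moves": "-35,-22,-4.5,0,0,-1;-35,-22,-4.5,0,0,-1;-35,-22,-4.5,0,0,-1;-35,-22,-4.5,0,0,-1;-35,-22,-4.5,0,0,-1;-35,-22,-4.5,0,0,-1;-35,-22,-4.5,0,0,-1;-33,-21,-4.5,0,0,0", "aperture": 60}}

```text
time_s: 0.9
ee_pos: [418.8, 285.1, 249.9]
ee_rot: [-180.0, -0.0, 166.0]
force: [0.9, -0.1, 0.1]
gripper_width: 60.0
gripper_force: 0.0
```

Emit:
{"method": "drive_effector", "body": {"moves": "0,0,0,0,0,0;0,0,0,0,0,0"}}

```text
time_s: 1.1
ee_pos: [418.2, 286.2, 249.6]
ee_rot: [-180.0, -0.1, 165.9]
force: [0.1, 0.0, 0.5]
gripper_width: 59.8
gripper_force: 0.0
```

Run:
```python
from h import *
m=env.camera_model("wrist");cv2.imwrite("pics/w1.png",env.grab_frame("wrist"));np.save("w1.npy",m,allow_pickle=True);print(env.state()["ee_pos"],env.state()["ee_rot"])
```

```text
[417.61315955 286.80993499 249.53309149] [-1.79986745e+02 -6.94202664e-02  1.66011250e+02]
```

View pics/w1.png

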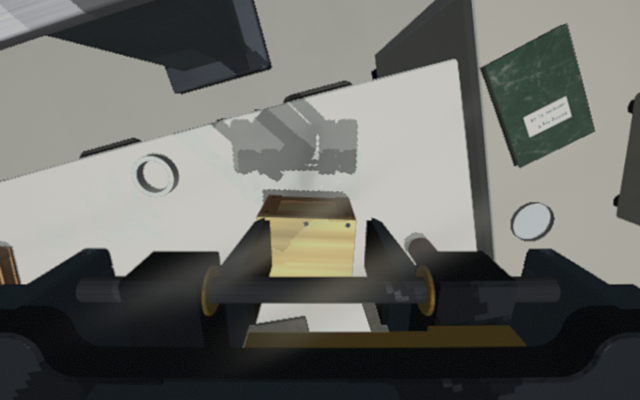

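The wrist view is upside down, with "up" in the image pointing toward the robot. The left crate is between the fingers, with its near face at rows 195–220 and columns 257–355. The ring is at (155,174).

Run:
```python
import cv2
im=cv2.imread("pics/w1.png");cv2.imwrite("pics/w1c.png",cv2.resize(im[180:300,235:385],None,fx=5,fy=5,interpolation=cv2.INTER_CUBIC))
```

```text
(no output)
```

View pics/w1c.png

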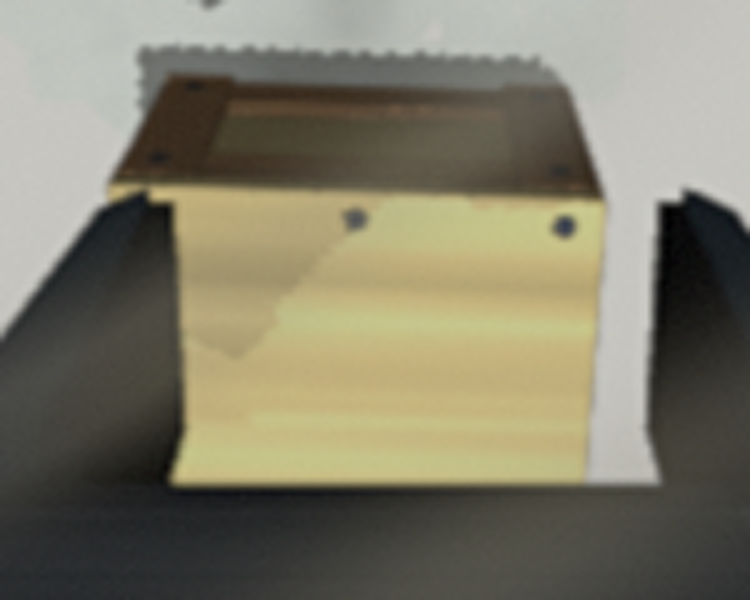

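The zoom shows the near top edge running from (110,183) to (603,198) in the crop. The near foot runs from (165,75) to (567,88).

Run:
```python
from h import *
m=np.load("w1.npy",allow_pickle=True).item();m["T"]=np.array(m["T"])
f=lambda c:(np.array(c)+.5)/5-.5+[235,180]
for z,c in((95,[(110,183),(603,198)]),(0,[(165,75),(567,88)])):
    P=plane(m,f(c),z);d=P[1]-P[0];w=np.hypot(*d[:2]);mid=P.mean(0);cx=np.array([d[1],-d[0]])/w*np.sign(d[1]);print(z,P.round(1).tolist(),"width",w.round(1),"yaw",np.degrees(np.arctan2(cx[1],cx[0])).round(2),"near mid",mid.round(1),"centre",(mid[:2]+50*cx).round(1))
```

```text
95 [[440.4, 205.5, 95.0], [472.6, 318.3, 95.0]] width 117.4 yaw -15.94 near mid [456.5 261.9  95. ] centre [504.6 248.2]
0 [[441.5, 202.5, 0.0], [474.8, 318.6, 0.0]] width 120.8 yaw -16.02 near mid [458.1 260.5   0. ] centre [506.2 246.7]
```

The left crate measures 117–121 mm wide, which fits 120. Its yaw is −16° and the middle of its near face is at (457,261). I tilt the tool so the camera ends up low and able to see under the crate.

Emit:
{"method": "drive_effector", "body": {"moves": "0,0,0,0,0,-2;0,0,0,0,-8,0;0,0,0,0,-8,0;0,0,0,0,-8,0;0,0,0,0,-8,0;0,0,0,0,-8,0;0,0,0,0,-8,0;0,0,0,0,0,0", "aperture": 60}}

```text
time_s: 1.95
ee_pos: [414.4, 286.5, 246.3]
ee_rot: [-179.3, 46.9, 168.9]
force: [0.3, 0.1, -1.1]
gripper_width: 59.9
gripper_force: 0.0
```

Create plan.py:
```python
import sys
from h import *
def goto(P):
    p,r=tool();print("tool delta",r.inv().apply(np.array(P)-p).round(1))
def tip(h,a0,da,th0,th1,n):
    def f(th):
        a=np.radians(a0+da*th);t=np.radians(th);s=16*abs(np.sin(t-a))
        q=np.array([100-100*np.cos(t)+h*np.sin(t)-s*np.cos(t),100*np.sin(t)+h*np.cos(t)+s*np.sin(t)])
        return q,a
    for i in np.linspace(th0,th1,n+1)[:-1]:
        q,a=f(i);q2,_=f(i+(th1-th0)/n);d=q2-q
        print(round(i),"->tcp",q2.round(1),"dx",round(d@[-np.sin(a),-np.cos(a)],2),"dz",round(d@[np.cos(a),-np.sin(a)],2),"ry",round(da*(th1-th0)/n,2))
```

Run:
```python
from plan import *
print(env.state()["qpos"].round(1),env.state()["ee_rot"].round(1))
goto((432.3,268.1,150));goto((432.3,268.1,72))
tip(72,42,-.4,0,60,16)
```

```text
[ 60.9   4.8 119.3 -57.4  56.   16.4] [-179.3   46.9  168.9]
tool delta [ 55.9 -13.5  81.4]
tool delta [112.9 -12.8 134.7]
0 ->tcp [-4.6 79. ] dx -9.28 dz -0.18 ry -1.5
4 ->tcp [ 2.  85.5] dx -9.24 dz 0.78 ry -1.5
8 ->tcp [ 9.  91.5] dx -9.09 dz 1.73 ry -1.5
11 ->tcp [16.5 96.9] dx -8.84 dz 2.64 ry -1.5
15 ->tcp [ 24.3 101.7] dx -8.49 dz 3.51 ry -1.5
19 ->tcp [ 32.5 105.9] dx -8.06 dz 4.33 ry -1.5
22 ->tcp [ 40.8 109.5] dx -7.54 dz 5.09 ry -1.5
26 ->tcp [ 49.4 112.4] dx -6.94 dz 5.78 ry -1.5
30 ->tcp [ 55.6 116.2] dx -6.48 dz 3.46 ry -1.5
34 ->tcp [ 62.2 119.8] dx -6.23 dz 4.06 ry -1.5
38 ->tcp [ 69.  122.9] dx -5.92 dz 4.66 ry -1.5
41 ->tcp [ 76.1 125.7] dx -5.55 dz 5.25 ry -1.5
45 ->tcp [ 83.5 128. ] dx -5.11 dz 5.81 ry -1.5
49 ->tcp [ 91.2 129.8] dx -4.6 dz 6.35 ry -1.5
52 ->tcp [ 99.  131.1] dx -4.03 dz 6.84 ry -1.5
56 ->tcp [107.  131.9] dx -3.4 dz 7.3 ry -1.5
```

The heading came out short because the wrist joints were rate-limited. I settle, then check how close joint 4 is to its limit before committing.

Emit:
{"method": "drive_effector", "body": {"moves": "0,0,0,0,0,0;0,0,0,0,0,0;0,0,0,0,0,0"}}

```text
time_s: 2.25
ee_pos: [418.9, 286.3, 250.5]
ee_rot: [180.0, 47.0, 167.8]
force: [0.5, 0.6, 0.5]
gripper_width: 59.9
gripper_force: 0.0
```

Run:
```python
from plan import *
s=env.state();q=s["qpos"];print(q.round(2),s["ee_rot"].round(2),s["ee_pos"].round(1))
f=lambda q,c:R.from_euler("ZYZYZ",[q[0],q[1]+q[2],q[3],q[4],q[5]*c[0]+c[1]],degrees=True)
t=R.from_euler("xyz",s["ee_rot"],degrees=True)
print("tool z",t.as_matrix()[:,2].round(3),"heading",np.degrees(np.arctan2(*t.as_matrix()[1::-1,2])).round(1))
for c in((1,90),(1,-90),(-1,90),(-1,-90)):print(c,f(q,c).as_matrix()[:,2].round(3),np.degrees((f(q,c).inv()*t).magnitude()).round(2))
import json;open("log.txt","a").write(json.dumps([q.tolist(),s["ee_pos"].tolist(),s["ee_rot"].tolist()])+"\n")
```

```text
[ 60.39   4.66 118.77 -57.3   56.03  16.28] [179.99  47.02 167.83] [418.9 286.3 250.5]
tool z [ 0.715 -0.154 -0.682] heading -12.2Traceback (most recent call last):
  File "<stdin>", line 6, in <module>
  File "<stdin>", line 3, in <lambda>
  File "scipy/spatial/transform/_rotation.pyx", line 1413, in scipy.spatial.transform._rotation.Rotation.from_euler
ValueError: Expected axis specification to be a non-empty string of upto 3 characters, got ZYZYZ
```

Create kin.py:
```python
from plan import *
import json
from scipy.optimize import least_squares
rz=lambda a:R.from_euler("z",a,degrees=True)
ry=lambda a:R.from_euler("y",a,degrees=True)
def fk(q,k):
    A=rz(q[0]);B=A*ry(q[1]);C=A*ry(q[1]+q[2]);T=C*rz(q[3])*ry(q[4])*rz(q[5]+k[7])
    p=A.apply([k[0],k[1],k[2]])+B.apply([0,0,k[3]])+C.apply([k[4],0,k[5]])+T.apply([0,0,k[6]])
    return p,T
def log():
    s=env.state();open("log.txt","a").write(json.dumps([s["qpos"].tolist(),s["ee_pos"].tolist(),s["ee_rot"].tolist()])+"\n")
def fit():
    D=[json.loads(l) for l in open("log.txt")]
    D.append([[67.9,18.35,89.71,0,72.04,-1.15],[205.49,536.48,213.13],[-179.9,0,159.04]])
    k0=np.array([0,10,300,400,0,400,250,-90.])
    def res(k):
        o=[]
        for q,p,r in D:
            P,T=fk(q,k);o+=list(P-p)+list((T.inv()*R.from_euler("xyz",r,degrees=True)).as_rotvec()*300)
        return np.r_[o,(k-k0)[:6]*.002]
    return min((least_squares(res,np.r_[k0[:7],c]) for c in(-90,0,90,180)),key=lambda s:s.cost),len(D)
```

Run:
```python
from kin import *
s,n=fit();print(s.x.round(1),s.cost,n,s.fun.round(1))
_,r=tool();print("world z in tool",r.inv().apply([0,0,1]).round(3))
```

```text
Traceback (most recent call last):
  File "kin.py", line 13, in fit
    D=[json.loads(l) for l in open("log.txt")]
                              ~~~~^^^^^^^^^^^
FileNotFoundError: [Errno 2] No such file or directory: 'log.txt'
```

```bash
python3 -c "from kin import *;log()"
```

Emit:
{"method": "drive_effector", "body": {"moves": "0,0,0,1.4,0,1.3;0,0,0,1.4,0,1.3;0,0,0,0,0,0;0,0,0,0,0,0"}}

```text
time_s: 2.65
ee_pos: [418.4, 286.2, 249.4]
ee_rot: [-179.8, 47.0, 164.2]
force: [0.6, -0.5, -0.8]
gripper_width: 60.0
gripper_force: 0.0
```

Run:
```python
from kin import *
log();s,n=fit();print(s.x.round(1),s.cost,n,s.fun.round(1))
goto((432.3,268.1,72));p,r=tool();print(r.as_matrix()[:,2].round(3))
```

```text
[  2.   11.4 149.7 586.5  29.5 418.  335.6  90. ] 0.12251502304596484 3 [ 0.   0.1 -0.  -0.   0.  -0.  -0.  -0.1  0.   0.   0.  -0.   0.   0.
  0.   0.  -0.   0.   0.   0.  -0.3  0.4  0.1  0. ]
tool delta [117.3 -13.1 134.4]
[ 0.703 -0.202 -0.682]
```

Emit:
{"method": "drive_effector", "body": {"moves": "14.6,-1.6,16.8,0,0,0;14.6,-1.6,16.8,0,0,0;14.6,-1.6,16.8,0,0,0;14.6,-1.6,16.8,0,0,0;14.6,-1.6,16.8,0,0,0;14.6,-1.6,16.8,0,0,0;14.6,-1.6,16.8,0,0,0;15,-1.6,16.8,0,0,0"}}

```text
time_s: 3.45
ee_pos: [429.0, 271.5, 77.3]
ee_rot: [-179.0, 46.5, 164.3]
force: [2.4, 1.0, 1.2]
gripper_width: 59.9
gripper_force: 0.0
```

Emit:
{"method": "drive_effector", "body": {"moves": "0,0,0,0,0,0;0,0,0,0,0,0"}}

```text
time_s: 3.65
ee_pos: [429.8, 273.0, 79.1]
ee_rot: [-179.2, 46.6, 164.3]
force: [0.5, -0.3, -0.3]
gripper_width: 59.6
gripper_force: 0.0
```

Create ik.py:
```python
from kin import *
def ik(P,head,al,k,q0):
    c,s=np.cos(np.radians(al)),np.sin(np.radians(al));h=np.radians(head);f=np.array([np.cos(h),np.sin(h),0]);z=np.array([0,0,1])
    M=np.c_[-s*f-c*z,np.cross(z,f),c*f-s*z];T=R.from_matrix(M)
    def e(q):
        p,t=fk(q,k);return np.r_[p-P,(T.inv()*t).as_rotvec()*200]
    S=least_squares(e,q0);return S.x,S.cost
```

Run:
```python
from ik import *
log();s,n=fit();k=s.x;print(k.round(1),s.cost,n)
st=env.state();print(st["ee_pos"],st["ee_rot"],st["qpos"].round(1))
N=np.array([457,261,0]);h=-16;f=np.array([np.cos(np.radians(h)),np.sin(np.radians(h)),0]);q=st["qpos"]
for a,x,z in((42,-26,72),(36,24,102),(30,55,116),(24,83,128),(18,107,132)):
    q,c=ik(N+x*f+[0,0,z],h,a,k,q);print("L",a,q.round(1),round(c,2))
N=np.array([404,-280,0]);h=-20;f=np.array([np.cos(np.radians(h)),np.sin(np.radians(h)),0]);q=np.array([-30,5,119,0,56,50.])
for a,x,z in((42,-26,72),(36,24,102),(30,55,116),(24,83,128),(18,107,132)):
    q,c=ik(N+x*f+[0,0,z],h,a,k,q);print("R",a,q.round(1),round(c,2))
```

```text
[   0.    11.4  140.3  591.8   25.2  417.   335.6 -270. ] 0.1275281289328939 4
[429.79829608 273.01492804  79.07735694] [-179.19526017   46.63528357  164.28167915] [ 58.6  22.  129.9 -77.   46.2  50.1]
L 42 [ 58.6  23.1 131.6 -81.5  46.4  55.4] 0.0
L 36 [ 54.7  23.2 130.5 -88.4  49.8  56.8] 0.0
L 30 [ 53.1  25.3 130.8 -95.6  54.4  62.2] 0.0
L 24 [  51.5   28.   131.1 -102.1   59.7   67.5] 0.0
L 18 [  50.    31.9  131.5 -108.    66.    73.5] 0.0
R 42 [-54.8  16.2 150.7 -43.7 -37.8 -77.8] 0.0
R 36 [-51.3  16.7 147.4 -39.8 -41.  -77.5] 0.0
R 30 [-49.9  20.1 147.2 -34.8 -49.3 -81.7] 0.0
R 24 [-48.7  24.1 147.1 -31.  -58.3 -85. ] 0.0
R 18 [-47.6  29.9 147.2 -28.1 -69.4 -88.5] 0.0
```

Joint 4 hit its −77° limit, so the planned tilt cannot be reached with the −16° heading. I use the fitted kinematics to find reachable tilts for both crates.

Run:
```python
from ik import *
k=fit()[0].x
def norm(q):
    q=q.copy()
    if q[4]<0:q[4]*=-1;q[3]+=180;q[5]+=180
    q[3]=(q[3]+103+0)%360-103; q[5]=(q[5]+180)%360-180
    return q
def show(n,N,hc,hs,als,pts,q0):
    f=np.array([np.cos(np.radians(hc)),np.sin(np.radians(hc)),0])
    for x,z in pts:
        for h in hs:
            q=q0;o=[]
            for a in als:
                q,c=ik(np.array(N)+x*f+[0,0,z],h,a,k,q);r=norm(q);o.append(f"a{a}:j2 {r[1]:.0f} j3 {r[2]:.0f} j4 {r[3]:.0f} j5 {r[4]:.0f} j6 {r[5]:.0f}"+("" if c<1 else "!"))
            print(n,x,z,"head",h," | ".join(o))
show("L",[457,261,0],-16,(-16,0,15,30),(75,60,45,30),((-20,78),(90,130)),[58,22,120,-40,40,40.])
show("R",[404,-280,0],-20,(-20,),(75,60,45,30,18),((-20,78),(90,130)),[-50,5,130,60,40,60.])
```

```text
L -20 78 head -16 a75:j2 17 j3 116 j4 -19 j5 39 j6 -22 | a60:j2 17 j3 124 j4 -50 j5 36 j6 13 | a45:j2 21 j3 130 j4 -77 j5 44 j6 48 | a30:j2 30 j3 135 j4 -91 j5 58 j6 72
L -20 78 head 0 a75:j2 16 j3 119 j4 -15 j5 35 j6 -42 | a60:j2 14 j3 128 j4 -55 j5 25 j6 1 | a45:j2 18 j3 137 j4 -101 j5 34 j6 54 | a30:j2 28 j3 145 j4 243 j5 57 j6 83
L -20 78 head 15 a75:j2 15 j3 120 j4 -9 j5 31 j6 -65 | a60:j2 12 j3 131 j4 -53 j5 14 j6 -19 | a45:j2 15 j3 142 j4 226 j5 27 j6 67 | a30:j2 28 j3 153 j4 213 j5 61 j6 91
L -20 78 head 30 a75:j2 14 j3 120 j4 -0 j5 30 j6 -90 | a60:j2 12 j3 132 j4 -0 j5 6 j6 -90 | a45:j2 14 j3 144 j4 180 j5 24 j6 90 | a30:j2 29 j3 156 j4 180 j5 65 j6 90
L 90 130 head -16 a75:j2 19 j3 104 j4 -14 j5 47 j6 -37 | a60:j2 17 j3 113 j4 -40 j5 37 j6 -9 | a45:j2 18 j3 121 j4 -74 j5 39 j6 29 | a30:j2 24 j3 128 j4 -97 j5 52 j6 58
L 90 130 head 0 a75:j2 18 j3 106 j4 -10 j5 44 j6 -58 | a60:j2 14 j3 117 j4 -35 j5 27 j6 -31 | a45:j2 15 j3 127 j4 -93 j5 25 j6 30 | a30:j2 21 j3 137 j4 234 j5 45 j6 69
L 90 130 head 15 a75:j2 17 j3 107 j4 -3 j5 42 j6 -79 | a60:j2 13 j3 119 j4 -16 j5 19 j6 -66 | a45:j2 13 j3 131 j4 228 j5 12 j6 51 | a30:j2 19 j3 142 j4 199 j5 41 j6 83
L 90 130 head 30 a75:j2 17 j3 107 j4 3 j5 42 j6 -101 | a60:j2 13 j3 119 j4 16 j5 19 j6 -114 | a45:j2 13 j3 131 j4 131 j5 12 j6 129 | a30:j2 19 j3 142 j4 160 j5 42 j6 97
R -20 78 head -20 a75:j2 12 j3 125 j4 10 j5 30 j6 -119 | a60:j2 9 j3 136 j4 59 j5 15 j6 -171 | a45:j2 13 j3 147 j4 131 j5 30 j6 111 | a30:j2 30 j3 159 j4 142 j5 67 j6 84 | a18:j2 58 j3 168 j4 135 j5 105 j6 57
R 90 130 head -20 a75:j2 16 j3 108 j4 6 j5 42 j6 -110 | a60:j2 12 j3 120 j4 27 j5 21 j6 -132 | a45:j2 12 j3 132 j4 112 j5 17 j6 141 | a30:j2 19 j3 142 j4 146 j5 44 j6 102 | a18:j2 30 j3 149 j4 151 j5 72 j6 90
```

For the left crate, tilts from 58° down to 46° are reachable. That gives a grazing view of the floor. The right crate can use 45→30° with the wrist rolled. I re-tilt to 58° now.

Emit:
{"method": "drive_effector", "body": {"moves": "0,0,0,0,5,0;0,0,0,0,5,0;0,0,0,0,5,0;0,0,0,0,0,0;0,0,0,0,0,0"}}

```text
time_s: 4.15
ee_pos: [430.0, 272.4, 79.8]
ee_rot: [-179.5, 31.8, 163.9]
force: [-0.1, -0.1, 0.4]
gripper_width: 60.4
gripper_force: 0.0
```

Run:
```python
from kin import *
log();p,r=tool();M=r.as_matrix();print("head",np.degrees(np.arctan2(M[1,2],M[0,2])),"alpha",np.degrees(np.arcsin(-M[2,2])),"y",M[:,1].round(3),p.round(1),env.state()["qpos"].round(1))
goto((457-.961*24,261+.276*24,76))
tip(76,58,-.2,0,60,16)
```

```text
head -17.131254438508822 alpha 58.2391739936284 y [ 0.283  0.959 -0.008] [430.  272.4  79.8] [ 49.6  17.1 124.  -52.5  37.6  18.2]
tool delta [-2.4 -3.5  6. ]
0 ->tcp [-7.6 83.2] dx -8.85 dz -2.99 ry -0.75
4 ->tcp [-1.2 90. ] dx -9.08 dz -2.19 ry -0.75
8 ->tcp [ 5.7 96.2] dx -9.25 dz -1.38 ry -0.75
11 ->tcp [ 13.1 102. ] dx -9.33 dz -0.56 ry -0.75
15 ->tcp [ 20.9 107.1] dx -9.34 dz 0.26 ry -0.75
19 ->tcp [ 29.1 111.6] dx -9.26 dz 1.07 ry -0.75
22 ->tcp [ 37.5 115.5] dx -9.11 dz 1.88 ry -0.75
26 ->tcp [ 46.2 118.8] dx -8.89 dz 2.66 ry -0.75
30 ->tcp [ 55.1 121.4] dx -8.59 dz 3.41 ry -0.75
34 ->tcp [ 64.1 123.4] dx -8.23 dz 4.12 ry -0.75
38 ->tcp [ 73.1 124.6] dx -7.81 dz 4.79 ry -0.75
41 ->tcp [ 82.2 125.2] dx -7.33 dz 5.41 ry -0.75
45 ->tcp [ 91.1 125.4] dx -6.8 dz 5.7 ry -0.75
49 ->tcp [ 98.6 126.7] dx -6.43 dz 3.99 ry -0.75
52 ->tcp [106.2 127.6] dx -6.18 dz 4.5 ry -0.75
56 ->tcp [113.9 128. ] dx -5.89 dz 5.0 ry -0.75
```

Emit:
{"method": "drive_effector", "body": {"moves": "-1.2,-1.7,3,0,0,0;-1.2,-1.8,3,0,0,0;-2.2,0,1.3,0,0,0;-2.2,0,1.3,0,0,0;-2.1,0,1.3,0,0,0;-2,0,1.3,0,0,0;-1,0,0.6,0,0,0;0,0,0,0,0,0"}}

```text
time_s: 4.95
ee_pos: [444.1, 265.1, 75.0]
ee_rot: [-179.4, 31.6, 164.0]
force: [-3.1, 1.6, 1.6]
gripper_width: 59.7
gripper_force: 1.6
```

```bash
python3 -c "
from kin import *
goto((457-.961*13.6,261+.276*13.6,76));print(env.state()['force'])"
```

```text
tool delta [-0.5 -0.4 -0.9]
[-3.11114128  1.59707018  1.61688443]
```

Contact confirmed at the predicted face (about 3 N). Now the first half of the tip.

Emit:
{"method": "drive_effector", "body": {"moves": "-4.4,0,-1.4,0,-0.4,0;-4.4,0,-1.4,0,-0.4,0;-4.5,0,-1.1,0,-0.4,0;-4.5,0,-1.1,0,-0.4,0;-4.6,0,-0.7,0,-0.4,0;-4.6,0,-0.7,0,-0.4,0;-4.7,0,-0.3,0,-0.3,0;-4.7,0,-0.3,0,-0.3,0"}}

```text
time_s: 5.75
ee_pos: [470.2, 257.4, 101.0]
ee_rot: [-179.3, 34.6, 164.0]
force: [-1.5, 0.6, -1.3]
gripper_width: 60.3
gripper_force: 0.6
```

Emit:
{"method": "drive_effector", "body": {"moves": "-4.7,0,0.1,0,-0.4,0;-4.7,0,0.1,0,-0.4,0;-4.6,0,0.5,0,-0.4,0;-4.6,0,0.5,0,-0.4,0;-4.6,0,0.9,0,-0.4,0;-4.6,0,0.9,0,-0.4,0;-4.4,0,1.3,0,-0.3,0;-4.4,0,1.3,0,-0.3,0"}}

```text
time_s: 6.55
ee_pos: [502.0, 248.4, 117.9]
ee_rot: [-179.3, 37.6, 164.1]
force: [-0.6, 0.5, 0.2]
gripper_width: 60.1
gripper_force: 0.5
```

Run:
```python
from h import *
p,r=tool();f=np.array([.961,-.276]);print("fwd",(p[:2]-[457,261])@f,"lat",(p[:2]-[457,261])@[.276,.961],p[2])
cv2.imwrite("pics/s1.png",env.grab_frame("side")[220:340,240:400]);a=cv2.imread("pics/s1.png")
cv2.imwrite("pics/s1b.png",cv2.resize(np.hstack([a,env.grab_frame("wrist")[120:240,235:395]]),None,fx=2.5,fy=2.5))
```

```text
fwd 46.734130303344834 lat 0.331659795853363 117.93213016889392
```

View pics/s1b.png

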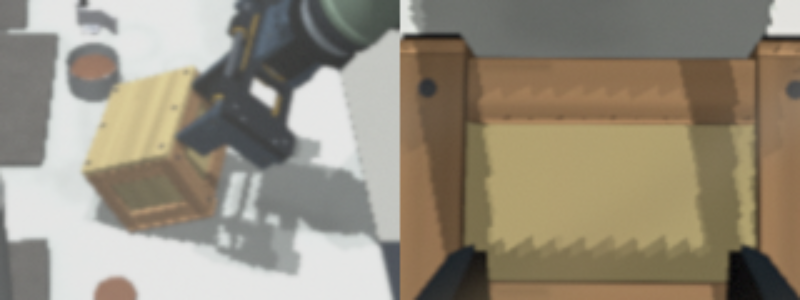

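The crate is tipped about 30° on its far edge and square to the fingers, as planned. Continuing to 60°.

Emit:
{"method": "drive_effector", "body": {"moves": "-4.3,0,1.7,0,-0.4,0;-4.3,0,1.7,0,-0.4,0;-4.1,0,2.1,0,-0.4,0;-4.1,0,2.1,0,-0.4,0;-3.9,0,2.4,0,-0.4,0;-3.9,0,2.4,0,-0.4,0;-3.7,0,2.7,0,-0.3,0;-3.7,0,2.7,0,-0.3,0"}}

```text
time_s: 7.45
ee_pos: [536.7, 238.3, 124.1]
ee_rot: [-179.3, 40.6, 164.1]
force: [0.2, 0.4, 0.7]
gripper_width: 60.2
gripper_force: 0.3
```

Emit:
{"method": "drive_effector", "body": {"moves": "-3.4,0,2.8,0,-0.4,0;-3.4,0,2.8,0,-0.4,0;-3.2,0,2,0,-0.4,0;-3.2,0,2,0,-0.4,0;-3.1,0,2.2,0,-0.4,0;-3.1,0,2.2,0,-0.4,0;-2.9,0,2.5,0,-0.3,0;-2.9,0,2.5,0,-0.3,0"}}

```text
time_s: 8.25
ee_pos: [566.9, 229.5, 126.9]
ee_rot: [-179.3, 43.6, 164.2]
force: [0.1, 0.9, 0.4]
gripper_width: 60.2
gripper_force: 0.5
```

Emit:
{"method": "drive_effector", "body": {"moves": "0,0,0,0,0,0;0,0,0,0,0,0;0,0,0,0,0,0;0,0,0,0,0,0;0,0,0,0,0,0;0,0,0,0,0,0;0,0,0,0,0,0"}}

```text
time_s: 8.95
ee_pos: [566.5, 229.6, 126.8]
ee_rot: [-179.3, 43.6, 164.2]
force: [-0.6, 0.4, 1.7]
gripper_width: 60.4
gripper_force: 0.7
```

Run:
```python
from h import *
p,r=tool();f=np.array([.961,-.276]);print("fwd",(p[:2]-[457,261])@f,"lat",(p[:2]-[457,261])@[.276,.961],p[2],env.state()["qpos"].round(1))
s=env.grab_frame("side")[200:320,200:400];w=env.grab_frame("wrist")
cv2.imwrite("pics/s2.png",np.hstack([cv2.resize(s,(500,300)),cv2.resize(w,(300,188)) .copy() if 0 else cv2.resize(w[20:240,210:430],(300,300))]))
```

```text
fwd 113.86259633954595 lat 0.04774292939135575 126.80523471596472 [ 39.3  19.4 119.  -71.3  37.2  23.4]
```

View pics/s2.png

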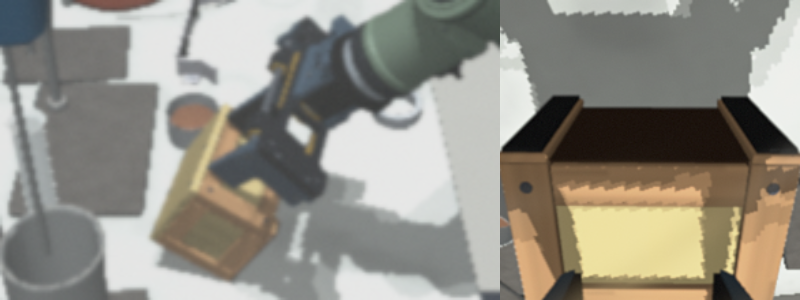

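The left crate sits at 60°. Its dark floor between the runners is visible and plain, with no white panel (it would show around (650,135) in the picture). Lowering it along the reversed path.

Emit:
{"method": "drive_effector", "body": {"moves": "2.9,0,-2.5,0,0.3,0;2.9,0,-2.5,0,0.3,0;3.1,0,-2.2,0,0.4,0;3.1,0,-2.2,0,0.4,0;3.2,0,-2,0,0.4,0;3.2,0,-2,0,0.4,0;3.4,0,-2.8,0,0.4,0;3.4,0,-2.8,0,0.4,0"}}

```text
time_s: 9.85
ee_pos: [536.1, 238.5, 124.0]
ee_rot: [-179.3, 40.6, 164.1]
force: [-1.1, 0.7, 3.5]
gripper_width: 60.2
gripper_force: 1.3
```

Emit:
{"method": "drive_effector", "body": {"moves": "3.7,0,-2.7,0,0.3,0;3.7,0,-2.7,0,0.3,0;3.9,0,-2.4,0,0.4,0;3.9,0,-2.4,0,0.4,0;4.1,0,-2.1,0,0.4,0;4.1,0,-2.1,0,0.4,0;4.3,0,-1.7,0,0.4,0;4.3,0,-1.7,0,0.4,0"}}

```text
time_s: 10.65
ee_pos: [501.5, 248.7, 117.7]
ee_rot: [-179.4, 37.6, 164.1]
force: [-2.5, 0.9, 7.7]
gripper_width: 60.0
gripper_force: 3.1
```

Emit:
{"method": "drive_effector", "body": {"moves": "4.4,0,-1.3,0,0.3,0;4.4,0,-1.3,0,0.3,0;4.6,0,-0.9,0,0.4,0;4.6,0,-0.9,0,0.4,0;4.6,0,-0.5,0,0.4,0;4.6,0,-0.5,0,0.4,0;4.7,0,-0.1,0,0.4,0;4.7,0,-0.1,0,0.4,0"}}

```text
time_s: 11.45
ee_pos: [469.5, 258.2, 101.1]
ee_rot: [-179.5, 34.6, 164.0]
force: [-10.1, 2.7, 12.8]
gripper_width: 60.2
gripper_force: 6.8
```

Emit:
{"method": "drive_effector", "body": {"moves": "4.7,0,0.3,0,0.3,0;4.7,0,0.3,0,0.3,0;4.6,0,0.7,0,0.4,0;4.6,0,0.7,0,0.4,0;3,0,0.7,0,0.3,0;3,0,0.7,0,0.3,0;3,0,0.8,0,0.2,0;2,0,0.6,0,0.2,0"}}

```text
time_s: 12.25
ee_pos: [448.3, 263.5, 79.1]
ee_rot: [-179.3, 32.1, 164.0]
force: [-2.8, 0.1, 1.6]
gripper_width: 59.9
gripper_force: 1.1
```

Emit:
{"method": "drive_effector", "body": {"moves": "2,0,0.6,0,0.2,0;2,0,0.6,0,0.2,0;2,0,0.6,0,0.2,0;1,0,0.3,0,0,0;0,0,0,0,0,0;3,0,-2,0,0,0;7,0,-5,0,0,0;0,0,0,0,0,0"}}

```text
time_s: 13.05
ee_pos: [431.7, 268.5, 74.9]
ee_rot: [-179.4, 31.6, 164.1]
force: [0.2, 0.6, -0.4]
gripper_width: 60.1
gripper_force: 0.0
```

```bash
python3 -c "
from h import *
p,r=tool();f=np.array([.961,-.276]);print('fwd',(p[:2]-[457,261])@f,'lat',(p[:2]-[457,261])@[.276,.961],p[2],env.state()['qpos'].round(1))"
```

```text
fwd -26.36951747604514 lat 0.20033421029756363 74.94523555970977 [ 49.   17.5 124.5 -53.2  36.7  18.5]
```

Left crate set down, with contact released cleanly. Next I rise, straighten the tool, and cross to the right crate.

Emit:
{"method": "drive_effector", "body": {"moves": "-11,0,-18,0,0,0;-20,0,-33,0,0,0;-20,0,-33,0,0,0;-20,0,-33,0,0,0;-18,0,-28,0,8,0;0,0,0,0,8,0;0,0,0,0,8,0;0,0,0,0,8,0"}}

```text
time_s: 13.85
ee_pos: [433.1, 269.3, 240.3]
ee_rot: [-179.4, 0.9, 163.5]
force: [-0.1, 0.0, -0.6]
gripper_width: 59.8
gripper_force: 0.0
```

Emit:
{"method": "drive_effector", "body": {"moves": "-4,-22,0,0,0,0.5;-7,-44,0,0,0,0.5;-7,-44,0,0,0,0.5;-7,-44,0,0,0,0.5;-7,-44,0,0,0,0.5;-7,-44,0,0,0,0.5;-7,-44,0,0,0,0.5;-7,-44,0,0,0,0.5"}}

```text
time_s: 14.65
ee_pos: [378.2, -62.4, 243.9]
ee_rot: [-179.3, 1.2, 159.4]
force: [0.2, -0.0, -0.3]
gripper_width: 60.1
gripper_force: 0.0
```

Emit:
{"method": "drive_effector", "body": {"moves": "-7,-44,0,0,0,0;-7,-44,0,0,0,0;-7,-44,0,0,0,0;-7,-44,0,0,0,0;-7,-44,0,0,0,0;-4,-22,0,0,0,0;0,0,0,0,0,0;0,0,0,0,0,0"}}

```text
time_s: 15.45
ee_pos: [330.1, -300.6, 247.0]
ee_rot: [-179.4, 1.1, 159.4]
force: [-0.4, -0.5, 0.1]
gripper_width: 59.8
gripper_force: 0.0
```

Run:
```python
from h import *
m=env.camera_model("wrist");im=env.grab_frame("wrist");cv2.imwrite("pics/w2.png",im);np.save("w2.npy",m,allow_pickle=True);s=env.state();print(s["ee_pos"],s["ee_rot"],s["qpos"].round(1))
cv2.imwrite("pics/w2c.png",cv2.resize(im[150:300,220:420],None,fx=4,fy=4,interpolation=cv2.INTER_CUBIC))
```

```text
[ 330.31370177 -300.12096718  247.15329478] [-179.39112641    1.12559175  159.43935204] [-4.360e+01  4.600e+00  1.026e+02 -1.000e-01  7.150e+01 -1.130e+02]
```

View pics/w2c.png

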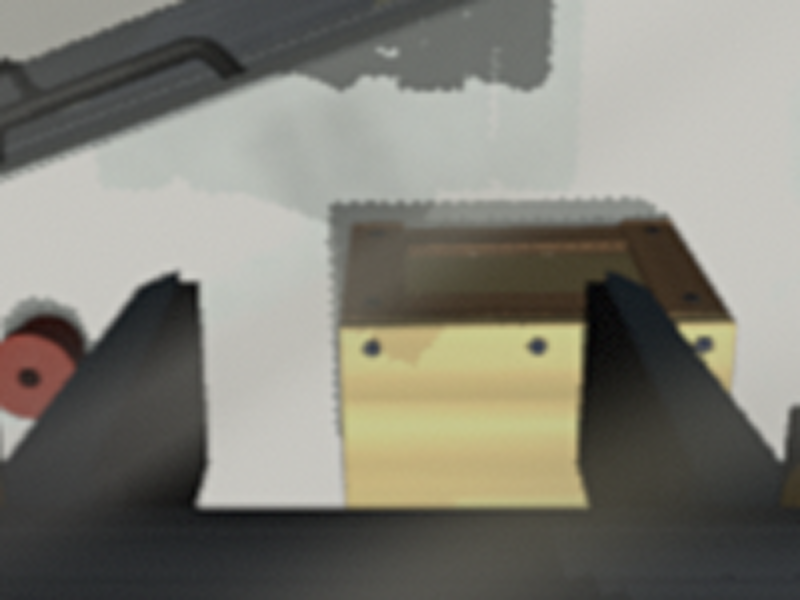

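The right crate's near top edge runs from (340,326) to (735,322) in the crop, and its foot from (352,222) to (667,219). It is upright and almost square to the tool.

Run:
```python
from kin import *
log();m=np.load("w2.npy",allow_pickle=True).item();m["T"]=np.array(m["T"])
f=lambda c:(np.array(c)+.5)/4-.5+[220,150]
for z,c in((95,[(340,326),(735,322)]),(0,[(352,222),(667,219)])):
    P=plane(m,f(c),z);d=P[1]-P[0];w=np.hypot(*d[:2]);mid=P.mean(0);cx=np.array([d[1],-d[0]])/w*np.sign(d[1]);print(z,P.round(1).tolist(),"width",w.round(1),"yaw",np.degrees(np.arctan2(cx[1],cx[0])).round(2),"near mid",mid.round(1),"centre",(mid[:2]+50*cx).round(1))
```

```text
95 [[383.0, -339.3, 95.0], [423.0, -227.9, 95.0]] width 118.4 yaw -19.76 near mid [ 403.  -283.6   95. ] centre [ 450.1 -300.5]
0 [[384.0, -340.3, 0.0], [424.3, -228.7, 0.0]] width 118.7 yaw -19.86 near mid [ 404.1 -284.5    0. ] centre [ 451.1 -301.5]
```

Emit:
{"method": "drive_effector", "body": {"moves": "0,0,0,0,0,-0.8;0,0,0,0,-6.5,0;0,0,0,0,-6.5,0;0,0,0,0,-6,0;0,0,0,0,0,0;0,0,0,0,0,0"}}

```text
time_s: 16.1
ee_pos: [330.5, -300.7, 247.9]
ee_rot: [-179.3, 20.1, 160.5]
force: [0.1, -0.4, -0.3]
gripper_width: 60.2
gripper_force: 0.0
```

Run:
```python
from ik import *
log();p,r=tool();M=r.as_matrix();q=env.state()["qpos"];print("head",np.degrees(np.arctan2(M[1,2],M[0,2])),"alpha",np.degrees(np.arcsin(-M[2,2])),"y",M[:,1].round(3),q.round(1))
N=np.array([403.6,-284,0]);f=np.array([.941,-.339,0])
goto(N-27*f+[0,0,78])
tip(78,70,-1/6,0,60,16)
S,n=fit();k=S.x;print(S.cost)
for a,x,z in((70,-27,78),(70,-15,78),(65,50,122),(60,114,130),(55,114,130)):
    q,c=ik(N+x*f+[0,0,z],-19.8,a,k,q);print(a,q.round(1),round(c,2))
```

```text
head -21.67876820294881 alpha 69.85563398702139 y [ 0.338  0.941 -0.012] [ -51.1   -4.   114.2   12.3   52.7 -127.4]
tool delta [ 24.4  42.5 171.5]
0 ->tcp [-9.2 85.3] dx -7.96 dz -4.9 ry -0.62
4 ->tcp [-2.9 92.2] dx -8.38 dz -4.21 ry -0.62
8 ->tcp [ 4.  98.6] dx -8.72 dz -3.48 ry -0.62
11 ->tcp [ 11.3 104.5] dx -9.0 dz -2.73 ry -0.62
15 ->tcp [ 19.1 109.8] dx -9.21 dz -1.95 ry -0.62
19 ->tcp [ 27.2 114.6] dx -9.35 dz -1.15 ry -0.62
22 ->tcp [ 35.7 118.7] dx -9.41 dz -0.35 ry -0.62
26 ->tcp [ 44.4 122.1] dx -9.39 dz 0.45 ry -0.62
30 ->tcp [ 53.4 124.9] dx -9.31 dz 1.25 ry -0.62
34 ->tcp [ 62.5 127.1] dx -9.15 dz 2.03 ry -0.62
38 ->tcp [ 71.8 128.5] dx -8.92 dz 2.79 ry -0.62
41 ->tcp [ 81.  129.3] dx -8.62 dz 3.52 ry -0.62
45 ->tcp [ 90.3 129.3] dx -8.26 dz 4.21 ry -0.62
49 ->tcp [ 99.5 128.7] dx -7.84 dz 4.87 ry -0.62
52 ->tcp [108.6 127.5] dx -7.37 dz 5.47 ry -0.62
56 ->tcp [117.5 125.6] dx -6.85 dz 6.03 ry -0.62
0.12889145797478418
70 [ -43.     9.9  128.7   19.3   24.  -129.6] 0.0
70 [ -42.2   10.8  127.5   18.6   24.2 -128.2] 0.0
65 [ -40.2   10.7  120.8   19.5   26.1 -126.3] 0.0
60 [ -38.5   14.1  117.1   25.2   22.1 -129.9] 0.0
55 [ -39.6   13.6  121.    43.5   16.4 -148.7] 0.0
```

Emit:
{"method": "drive_effector", "body": {"moves": "2,3,12,0,0,0;4,6,25,0,0,0;4,6,25,0,0,0;4,6,25,0,0,0;4,6,25,0,0,0;3,6,25,0,0,0;2,6,22,0,0,0;1.4,3.5,12.5,0,0,0"}}

```text
time_s: 16.9
ee_pos: [380.0, -274.7, 75.8]
ee_rot: [-179.3, 20.0, 160.6]
force: [-0.3, 0.6, 0.4]
gripper_width: 60.0
gripper_force: 0.0
```

Emit:
{"method": "drive_effector", "body": {"moves": "0,0,0,0,0,0;-1.5,0,0.5,0,0,0;-2,0,0.7,0,0,0;-2,0,0.7,0,0,0;-2,0,0.7,0,0,0;-2,0,0.7,0,0,0;-1.8,0,0.6,0,0,0;0,0,0,0,0,0"}}

```text
time_s: 17.7
ee_pos: [388.3, -278.6, 77.4]
ee_rot: [-179.3, 20.0, 160.5]
force: [-6.2, 0.8, 4.4]
gripper_width: 60.2
gripper_force: 2.8
```

Run:
```python
from kin import *
N=np.array([403.6,-284,0]);f=np.array([.941,-.339,0]);goto(N-15*f+[0,0,78]);print(env.state()["force"],env.state()["qpos"].round(1))
```

```text
tool delta [-1.4  0.1 -0.2]
[-6.23276548  0.81755917  4.36306772] [ -41.8   10.7  127.8   17.3   23.6 -127. ]
```

In contact at the predicted face. Tipping the right crate.

Emit:
{"method": "drive_effector", "body": {"moves": "-3.8,0,-2.4,0,-0.3,0;-3.9,0,-2.4,0,-0.3,0;-4.2,0,-2.1,0,-0.3,0;-4.2,0,-2.1,0,-0.3,0;-4.4,0,-1.7,0,-0.3,0;-4.4,0,-1.7,0,-0.3,0;-4.5,0,-1.4,0,-0.3,0;-4.5,0,-1.4,0,-0.3,0"}}

```text
time_s: 18.5
ee_pos: [414.5, -288.2, 104.5]
ee_rot: [-179.3, 22.6, 160.5]
force: [-1.5, 1.0, -0.9]
gripper_width: 59.8
gripper_force: 0.8
```

Emit:
{"method": "drive_effector", "body": {"moves": "-4.6,0,-1,0,-0.3,0;-4.6,0,-1,0,-0.3,0;-4.7,0,-0.6,0,-0.3,0;-4.7,0,-0.6,0,-0.3,0;-4.7,0,-0.2,0,-0.3,0;-4.7,0,-0.2,0,-0.3,0;-4.7,0,0.2,0,-0.3,0;-4.7,0,0.2,0,-0.3,0"}}

```text
time_s: 19.3
ee_pos: [445.7, -299.2, 122.3]
ee_rot: [-179.2, 25.0, 160.5]
force: [-1.4, 0.5, 0.5]
gripper_width: 59.9
gripper_force: 0.6
```

Run:
```python
from h import *
p,r=tool();f=np.array([.941,-.339]);print("fwd",(p[:2]-[403.6,-284])@f,"lat",(p[:2]-[403.6,-284])@[.339,.941],p[2],env.state()["qpos"].round(1))
```

```text
fwd 44.76059098229003 lat -0.0027191387930827213 122.30082397523597 [ -40.    10.2  121.5   18.3   25.6 -125.3]
```

Emit:
{"method": "drive_effector", "body": {"moves": "-4.7,0,0.6,0,-0.3,0;-4.7,0,0.6,0,-0.3,0;-4.6,0,1,0,-0.3,0;-4.6,0,1,0,-0.3,0;-4.5,0,1.4,0,-0.3,0;-4.5,0,1.4,0,-0.3,0;-4.3,0,1.8,0,-0.3,0;-4.3,0,1.8,0,-0.3,0"}}

```text
time_s: 20.1
ee_pos: [480.4, -311.5, 129.4]
ee_rot: [-179.2, 27.4, 160.6]
force: [-0.8, -0.4, -0.7]
gripper_width: 60.2
gripper_force: 0.4
```

Emit:
{"method": "drive_effector", "body": {"moves": "-4.1,0,2.1,0,-0.3,0;-4.1,0,2.1,0,-0.3,0;-3.9,0,2.4,0,-0.3,0;-3.9,0,2.4,0,-0.3,0;-3.7,0,2.7,0,-0.3,0;-3.7,0,2.7,0,-0.3,0;-3.4,0,3,0,-0.3,0;-3.4,0,3,0,-0.3,0"}}

```text
time_s: 20.9
ee_pos: [514.5, -323.9, 125.8]
ee_rot: [-179.2, 29.8, 160.6]
force: [-0.0, 1.0, 2.7]
gripper_width: 59.8
gripper_force: 1.2
```

Emit:
{"method": "drive_effector", "body": {"moves": "0,0,0,0,0,0;0,0,0,0,0,0;0,0,0,0,0,0;0,0,0,0,0,0;0,0,0,0,0,0;0,0,0,0,0,0;0,0,0,0,0,0"}}

```text
time_s: 21.6
ee_pos: [514.0, -323.7, 125.8]
ee_rot: [-179.2, 29.8, 160.6]
force: [-0.8, -0.1, -0.2]
gripper_width: 60.1
gripper_force: 0.3
```

Run:
```python
from h import *
p,r=tool();f=np.array([.941,-.339]);print("fwd",(p[:2]-[403.6,-284])@f,"lat",(p[:2]-[403.6,-284])@[.339,.941],p[2],env.state()["qpos"].round(1))
s=env.grab_frame("side");w=env.grab_frame("wrist");cv2.imwrite("pics/w3full.png",w);cv2.imwrite("pics/s3full.png",s)
cv2.imwrite("pics/s3.png",np.hstack([cv2.resize(s[110:230,270:390],(300,300)),cv2.resize(w[20:240,170:490],(436,300))]))
```

```text
fwd 117.36840108284999 lat 0.09438917870285096 125.76571284078491 [ -37.9   14.7  116.9   23.3   21.3 -128. ]
```

View pics/s3.png

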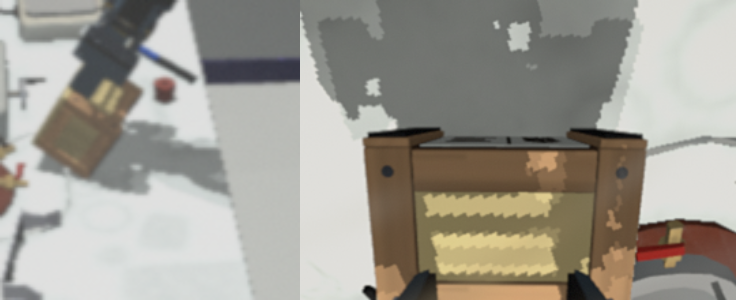

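At grazing angle the right crate's floor shows a pale panel with dark openings at (440–570,140), which is the stamp, and the left floor was plain. So the right crate goes to the bay. Letting it down now.

Emit:
{"method": "drive_effector", "body": {"moves": "3.4,0,-3,0,0.3,0;3.4,0,-3,0,0.3,0;3.7,0,-2.7,0,0.3,0;3.7,0,-2.7,0,0.3,0;3.9,0,-2.4,0,0.3,0;3.9,0,-2.4,0,0.3,0;4.1,0,-2.1,0,0.3,0;4.1,0,-2.1,0,0.3,0"}}

```text
time_s: 22.5
ee_pos: [479.8, -311.4, 129.6]
ee_rot: [-179.2, 27.4, 160.5]
force: [-0.9, 1.6, 3.0]
gripper_width: 60.1
gripper_force: 1.8
```

Emit:
{"method": "drive_effector", "body": {"moves": "4.3,0,-1.8,0,0.3,0;4.3,0,-1.8,0,0.3,0;4.5,0,-1.4,0,0.3,0;4.5,0,-1.4,0,0.3,0;4.6,0,-1,0,0.3,0;4.6,0,-1,0,0.3,0;4.7,0,-0.6,0,0.3,0;4.7,0,-0.6,0,0.3,0"}}

```text
time_s: 23.3
ee_pos: [445.8, -299.3, 123.4]
ee_rot: [-179.2, 25.1, 160.5]
force: [-4.6, 3.2, 11.7]
gripper_width: 60.0
gripper_force: 5.6
```

Emit:
{"method": "drive_effector", "body": {"moves": "4.7,0,-0.2,0,0.3,0;4.7,0,-0.2,0,0.3,0;4.7,0,0.2,0,0.3,0;4.7,0,0.2,0,0.3,0;4.7,0,0.6,0,0.3,0;4.7,0,0.6,0,0.3,0;4.6,0,1,0,0.3,0;4.6,0,1,0,0.3,0"}}

```text
time_s: 24.1
ee_pos: [412.6, -287.2, 104.1]
ee_rot: [-179.3, 22.5, 160.5]
force: [-14.3, 3.5, 16.8]
gripper_width: 60.1
gripper_force: 8.9
```

Emit:
{"method": "drive_effector", "body": {"moves": "4.5,0,1.4,0,0.3,0;4.5,0,1.4,0,0.3,0;4,0,1.6,0,0.3,0;3.5,0,1.4,0,0.3,0;3,0,1.4,0,0.3,0;3,0,1.4,0,0.2,0;2.5,0,1.3,0,0.2,0;2.5,0,1.3,0,0.2,0"}}

```text
time_s: 24.9
ee_pos: [391.9, -279.3, 81.6]
ee_rot: [-179.4, 20.2, 160.5]
force: [-0.5, 1.6, 1.1]
gripper_width: 60.0
gripper_force: 0.8
```

Emit:
{"method": "drive_effector", "body": {"moves": "2,0,1.2,0,0.1,0;2,0,1.2,0,0.1,0;1.5,0,0.9,0,0,0;1,0,0.6,0,0,0;0,0,0,0,0,0;3,0,-1,0,0,0;10,0,-4,0,0,0;10,0,-4,0,0,0"}}

```text
time_s: 25.7
ee_pos: [365.4, -270.5, 77.5]
ee_rot: [-179.3, 20.2, 160.5]
force: [0.8, 0.0, -0.6]
gripper_width: 60.1
gripper_force: 0.0
```

Run:
```python
from h import *
p,r=tool();f=np.array([.941,-.339]);print("fwd",(p[:2]-[403.6,-284])@f,"lat",(p[:2]-[403.6,-284])@[.339,.941],p[2],env.state()["qpos"].round(1))
```

```text
fwd -40.51908882036258 lat -0.2747962110340836 77.47310279683985 [ -43.4    8.8  130.5   19.3   22.9 -130.4]
```

Both crates are down and the stamped one is on the right. Next I rise and move over to look at the bay with the wrist camera.

Emit:
{"method": "drive_effector", "body": {"moves": "-5,0,-15,0,0,0;-13,0,-36,0,0,0;-13,0,-36,0,0,0;-13,0,-36,0,0,0;-13,0,-36,0,6.5,0;0,0,0,0,6.5,0;0,0,0,0,6.5,0;0,0,0,0,0,0"}}

```text
time_s: 26.5
ee_pos: [367.3, -269.3, 245.1]
ee_rot: [-179.4, 1.0, 160.3]
force: [0.1, 0.1, -0.9]
gripper_width: 59.8
gripper_force: 0.0
```

Emit:
{"method": "drive_effector", "body": {"moves": "-10,38,0,0,0,0;-11,44,0,0,0,0;-11,45,0,0,0,0;-11,45,0,0,0,0;-11,45,0,0,0,-6;0,4,0,0,0,-6;0,0,0,0,0,0;0,0,0,0,0,0"}}

```text
time_s: 27.3
ee_pos: [489.4, -79.1, 243.3]
ee_rot: [-179.2, 0.8, 172.1]
force: [-0.2, 0.6, 0.5]
gripper_width: 60.0
gripper_force: 0.0
```

Run:
```python
from h import *
m=env.camera_model("wrist");im=env.grab_frame("wrist");cv2.imwrite("pics/w4.png",im);np.save("w4.npy",m,allow_pickle=True);s=env.state();print(s["ee_pos"],s["ee_rot"],s["qpos"].round(1))
```

```text
[489.50382663 -79.45740836 243.43952804] [-179.16662146    0.80903495  172.0796096 ] [-10.    9.6  97.2  -0.8  72.4 -91.8]
```

View pics/w4.png

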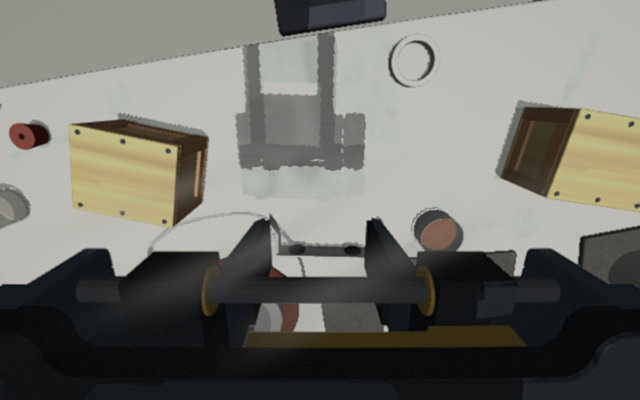

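The wrist view shows the bay's rear stop with its two dark bumpers at (297,249) and (352,250), and the right guide's flare at (272,217). The right crate (70–208, 120–227), left crate, ring (413,60) and tin (437,232) are all in place. That was the tenth picture, so the rest goes by numbers.

Run:
```python
from h import *
m=np.load("w4.npy",allow_pickle=True).item();m["T"]=np.array(m["T"]);im=cv2.imread("pics/w4.png")
g=cv2.cvtColor(im,cv2.COLOR_BGR2GRAY)
for r in (220,228,236,240,243,246,249,252,256):print(r,g[r,266:384:3].tolist())
for z in(10,17,28):
    P=plane(m,[(297,249),(352,250)],z);d=P[1]-P[0];print(z,P.round(1).tolist(),np.hypot(*d[:2]).round(1),"yaw",np.degrees(np.arctan2(-d[0],d[1])).round(2),"mid",P.mean(0).round(1))
print("flare",plane(m,[(272,217)],28).round(1),plane(m,[(272,217)],0).round(1))
hsv=cv2.cvtColor(im,cv2.COLOR_BGR2HSV);k=cv2.inRange(hsv,(15,50,130),(35,255,255));k[:100]=0;k[240:]=0;k=cv2.morphologyEx(k,cv2.MORPH_OPEN,np.ones((5,5)))
for c in cv2.findContours(k,0,2)[0]:
    if cv2.contourArea(c)>1500:
        a=cv2.approxPolyDP(c,5,True).reshape(-1,2);print(a.tolist(),plane(m,a,95).round(1)[:,:2].tolist())
```

```text
220 [96, 50, 62, 128, 190, 187, 187, 186, 186, 185, 185, 183, 184, 183, 183, 184, 183, 184, 184, 185, 186, 187, 187, 187, 189, 189, 189, 188, 190, 189, 189, 189, 190, 184, 102, 64, 20, 40, 61, 191]
228 [40, 61, 168, 77, 82, 157, 185, 183, 182, 182, 183, 181, 183, 183, 183, 185, 184, 186, 187, 187, 187, 188, 189, 189, 189, 189, 189, 189, 188, 189, 189, 188, 189, 155, 5, 11, 14, 27, 31, 26]
236 [64, 69, 169, 167, 128, 163, 129, 124, 181, 182, 181, 183, 184, 186, 186, 187, 188, 188, 187, 187, 189, 188, 189, 189, 188, 190, 189, 190, 190, 190, 190, 190, 190, 122, 9, 13, 18, 19, 32, 32]
240 [73, 74, 179, 173, 129, 163, 183, 143, 125, 165, 178, 179, 184, 186, 188, 188, 188, 190, 189, 189, 190, 191, 190, 190, 189, 191, 192, 191, 193, 190, 189, 189, 191, 119, 12, 17, 21, 22, 30, 38]
243 [76, 70, 180, 179, 128, 134, 133, 148, 123, 112, 103, 107, 112, 134, 144, 168, 178, 145, 172, 185, 149, 183, 185, 168, 183, 179, 119, 128, 129, 144, 129, 183, 190, 114, 17, 21, 25, 28, 32, 40]
246 [75, 70, 171, 177, 130, 90, 87, 85, 67, 55, 49, 40, 39, 74, 72, 71, 88, 70, 80, 81, 78, 92, 91, 88, 95, 98, 92, 64
[... 1082 characters left out ...]
134], [80, 127], [76, 135]] [[388.9, -340.6], [480.2, -373.7], [475.5, -361.4], [485.8, -360.5], [497.9, -326.6], [491.9, -314.2], [502.0, -315.3], [514.2, -281.4], [509.5, -267.4], [519.4, -261.6], [427.7, -229.5], [433.6, -242.8], [422.5, -242.9], [409.2, -282.5], [417.1, -288.8], [406.2, -288.4], [392.8, -329.1], [400.3, -336.9]]
[[581, 109], [548, 197], [557, 190], [558, 199], [594, 203], [598, 196], [599, 205], [634, 209], [639, 119], [629, 127], [631, 117], [591, 111], [586, 119]] [[447.3, 201.8], [541.4, 176.6], [534.2, 186.0], [545.4, 188.3], [556.0, 230.7], [547.9, 234.1], [559.3, 237.0], [570.0, 279.2], [465.6, 265.4], [472.8, 256.1], [462.4, 256.4], [450.7, 212.7], [458.4, 208.4]]
```

The bumpers put the bay's home point at about (566,−82.5), yaw −8.6°. The flare tip predicted from that, (558.7,−163.9), matches the measured (559.4,−163.0). The stamped crate stands at about (452,−301), yaw −19.7°. I push it left from its right face first, so I move to its right side.

Emit:
{"method": "drive_effector", "body": {"moves": "2,-25,0,0,0,0;5,-45,0,0,0,0;5,-45,0,0,0,0;5,-45,0,0,0,0;5,-45,0,0,0,0;5,-45,0,0,0,0;5,-45,0,0,0,8.5;2,-34,0,0,0,8.5"}}

```text
time_s: 28.15
ee_pos: [405.4, -402.1, 247.8]
ee_rot: [-179.4, 1.1, 154.6]
force: [0.7, 0.5, -0.4]
gripper_width: 59.7
gripper_force: 0.0
```

Emit:
{"method": "drive_effector", "body": {"moves": "0,0,0,0,0,8.5;0,0,0,0,0,8.5;0,0,0,0,0,8.5;0,0,0,0,0,8.5;0,0,0,0,0,8.5;0,0,0,0,0,8.5;0,0,0,0,0,8.5;0,0,0,0,0,8.5"}}

```text
time_s: 28.95
ee_pos: [406.2, -399.4, 247.9]
ee_rot: [179.2, 0.9, 86.7]
force: [-1.5, 0.4, 0.4]
gripper_width: 60.2
gripper_force: 0.0
```

Emit:
{"method": "drive_effector", "body": {"moves": "0,0,0,0,0,8.5;0,0,0,0,0,8.5;0,0,0,0,6,0;0,0,0,0,6,0;0,0,0,0,6,0;0,0,0,0,0,0;0,0,0,0,0,0"}}

```text
time_s: 29.65
ee_pos: [406.6, -399.5, 247.5]
ee_rot: [179.0, -17.3, 70.3]
force: [-0.0, 0.1, -0.2]
gripper_width: 59.9
gripper_force: 0.0
```

Run:
```python
from kin import *
def rep():
    p,r=tool();M=r.as_matrix();print("tcp",p.round(1),"x head",np.degrees(np.arctan2(M[1,0],M[0,0])).round(2),"alpha",np.degrees(np.arcsin(-M[2,2])).round(1),"y",M[:,1].round(3),env.state()["qpos"].round(1))
rep();goto((417,-396,245));goto((417,-396,21))
m=env.camera_model("top");im=env.grab_frame("top");m["T"]=np.array(m["T"])
np.save("t.npy",im)
```

```text
tcp [ 406.6 -399.5  247.5] x head 70.34 alpha 72.7 y [ 0.94  -0.341  0.016] [-54.3  21.3  82.5  14.8  85.6 -36.8]
tool delta [5.8 8.6 4.6]
tool delta [-60.8   4.9 218.4]
```

Emit:
{"method": "drive_effector", "body": {"moves": "-4,0.5,14,0,0,0;-8,0.6,30,0,0,0;-9,0.7,32,0,0,0;-9,0.7,32,0,0,0;-9,0.7,32,0,0,0;-9,0.7,32,0,0,0;-8,0.6,28,0,0,0;-5,0.4,18,0,0,0"}}

```text
time_s: 30.5
ee_pos: [418.1, -393.6, 20.4]
ee_rot: [179.1, -17.3, 70.6]
force: [0.9, -0.4, 1.1]
gripper_width: 59.8
gripper_force: 0.0
```

Emit:
{"method": "drive_effector", "body": {"moves": "0,0,0,0,0,0;0,0,0,0,0,0;2.8,0,0.9,0,0,0;2.8,0,0.9,0,0,0;2.8,0,0.9,0,0,0;2.8,0,0.9,0,0,0;2.8,0,0.9,0,0,0;2.8,0,0.9,0,0,0"}}

```text
time_s: 31.3
ee_pos: [424.3, -378.6, 21.6]
ee_rot: [179.0, -17.3, 70.5]
force: [0.9, 0.0, 0.2]
gripper_width: 59.8
gripper_force: 0.0
```

```bash
python3 -c "
from kin import *
goto((426.7,-371.6,21));print(env.state()['force'],env.state()['qpos'].round(1))"
```

```text
tool delta [ 6.8 -0.1  2.8]
[0.92951329 0.02313922 0.17136778] [-51.8  32.3  99.9  18.   57.7 -43.2]
```

Emit:
{"method": "drive_effector", "body": {"moves": "2.4,0,0.7,0,0,0;2.4,0,0.7,0,0,0;2.4,0,0.7,0,0,0;4.8,0,1.5,0.1,0,-0.2;4.8,-0.1,1.5,0.1,0,-0.2;4.8,-0.1,1.5,0.1,0,-0.2;4.8,-0.1,1.5,0.1,0,-0.2;4.8,-0.1,1.5,0.1,0,-0.3"}}

```text
time_s: 32.1
ee_pos: [435.0, -347.7, 21.7]
ee_rot: [179.1, -17.3, 71.7]
force: [-0.3, -4.6, -0.6]
gripper_width: 60.2
gripper_force: 1.9
```

Emit:
{"method": "drive_effector", "body": {"moves": "7.9,-0.1,2.5,0.1,0,-0.4;7.9,-0.1,2.5,0.1,0,-0.4;7.9,-0.1,2.5,0.1,0,-0.4;7.9,-0.1,2.5,0.1,0,-0.4;7.9,-0.1,2.5,0.1,0,-0.4;7.9,-0.1,2.5,0.1,0,-0.4;7.9,-0.1,2.5,0.1,0,-0.4"}}

```text
time_s: 32.8
ee_pos: [451.6, -291.8, 21.5]
ee_rot: [178.9, -17.3, 74.7]
force: [-0.9, -4.5, 0.5]
gripper_width: 60.1
gripper_force: 2.5
```

Create rep.py:
```python
from kin import *
p,r=tool();M=r.as_matrix();print("tcp",p.round(1),"x head",np.degrees(np.arctan2(M[1,0],M[0,0])).round(2),"alpha",np.degrees(np.arcsin(-M[2,2])).round(1),"yz",M[2,1].round(3),env.state()["qpos"].round(1))
m=env.camera_model("top");im=env.grab_frame("top");m["T"]=np.array(m["T"])
hsv=cv2.cvtColor(im,cv2.COLOR_BGR2HSV);k=cv2.inRange(hsv,(18,40,150),(35,255,255));k[:,:180]=0;k[:150]=0;k[:,460:]=0
for c in cv2.findContours(k,0,2)[0]:
    if cv2.contourArea(c)>150:
        b=plane(m,c.reshape(-1,2),95)[:,:2].astype(np.float32);q=cv2.minAreaRect(b);print("top cam crate",np.round(q[0],1),np.round(q[1]),round(q[2],1))
```

```bash
python3 rep.py; python3 -c "
from kin import *
goto((480.6,-145.5,21))"
```

```text
tcp [ 451.6 -291.8   21.5] x head 74.67 alpha 72.7 yz 0.018 [-43.8  29.7 105.3  19.4  54.1 -41. ]
top cam crate [ 474.5 -217.5] [120.  99.] 74.5
top cam crate [510.5 247.1] [121.  99.] 73.9
tool delta [140.2 -11.1  44.3]
```

The crate follows flush, at (474,−218) and yaw −15.5°. Continuing the push with the turn.

Emit:
{"method": "drive_effector", "body": {"moves": "7.8,-0.2,2.5,0.1,0,-0.4;7.8,-0.2,2.5,0.1,0,-0.4;7.8,-0.2,2.5,0.1,0,-0.4;7.8,-0.2,2.5,0.1,0,-0.4;7.8,-0.1,2.5,0.1,0,-0.3;7.8,-0.1,2.5,0.1,0,-0.3;7.8,-0.1,2.5,0.1,0,-0.3;7.8,-0.1,2.5,0.1,0,-0.3"}}

```text
time_s: 33.65
ee_pos: [467.0, -229.0, 21.2]
ee_rot: [178.8, -17.1, 77.6]
force: [-1.2, -6.0, 3.1]
gripper_width: 59.9
gripper_force: 3.1
```

Emit:
{"method": "drive_effector", "body": {"moves": "7.8,-0.2,2.5,0.1,0,-0.4;7.8,-0.2,2.5,0.1,0,-0.4;7.8,-0.2,2.5,0.1,0,-0.4;7.8,-0.1,2.5,0.1,0,-0.4;7.8,-0.1,2.5,0.1,0,-0.3;7.8,-0.1,2.5,0.1,0,-0.3;7.8,-0.1,2.5,0.1,0,-0.3;5,0,1.6,0.1,0,-0.3"}}

```text
time_s: 34.45
ee_pos: [478.9, -167.6, 20.9]
ee_rot: [178.7, -17.1, 80.5]
force: [-1.5, -8.2, 6.4]
gripper_width: 60.4
gripper_force: 3.9
```

```bash
python3 rep.py; python3 -c "
from kin import *
goto((480.6,-145.5,21))"
```

```text
tcp [ 478.9 -167.6   20.9] x head 80.55 alpha 72.9 yz 0.022 [-31.3  26.7 111.4  21.8  49.2 -37.1]
top cam crate [494.5 -91.8] [121.  99.] 79.9
top cam crate [510.5 247.1] [121.  99.] 73.9
tool delta [20.4 -1.9  6.1]
```

Emit:
{"method": "drive_effector", "body": {"moves": "6,-0.3,1.9,0.1,0,-0.2;6,-0.3,1.9,0.1,0,-0.2;5,-0.3,1.5,0,0,-0.2;3,-0.2,0.9,0,0,-0.1;0,0,0,0,0,0;-3,0,-1,0,0,0;-12,0,-4,0,0,0;-18,0,-6,0,0,0"}}

```text
time_s: 35.3
ee_pos: [473.6, -179.6, 20.6]
ee_rot: [179.0, -17.3, 81.3]
force: [0.2, -0.4, -1.1]
gripper_width: 60.1
gripper_force: 0.0
```

Emit:
{"method": "drive_effector", "body": {"moves": "8,0,-25,0,0,0;12,0,-42,0,0,0;12,0,-42,0,0,0;12,0,-42,0,0,0;12,0,-42,0,-6,0;6,0,-20,0,-6,0;0,0,0,0,-5,0;0,0,0,0,0,0"}}

```text
time_s: 36.1
ee_pos: [469.8, -179.4, 243.2]
ee_rot: [178.9, -0.2, 81.1]
force: [-0.5, 0.2, 0.1]
gripper_width: 60.0
gripper_force: 0.0
```

```bash
python3 rep.py
```

```text
tcp [ 469.8 -179.4  243.2] x head 81.07 alpha 88.9 yz 0.02 [-22.5  10.2  96.5   0.5  72.2 -13.7]
top cam crate [498.9 -52.5] [ 86. 100.] 80.1
top cam crate [510.6 247.3] [120.  99.] 73.9
```

Emit:
{"method": "drive_effector", "body": {"moves": "18,-15,0,0,0,0;30,-24,0,0,0,0;30,-24,0,0,0,0;31,-25,0,0,0,-8.5;0,0,0,0,0,-8.5;0,0,0,0,0,-8.5;0,0,0,0,0,-8.5;0,0,0,0,0,-8.5", "aperture": 88}}

```text
time_s: 36.95
ee_pos: [399.6, -60.1, 239.8]
ee_rot: [179.2, 0.4, 123.7]
force: [0.5, 0.7, 0.7]
gripper_width: 87.5
gripper_force: 0.0
```

Emit:
{"method": "drive_effector", "body": {"moves": "0,0,0,0,0,-8.5;0,0,0,0,0,-8.5;0,0,0,0,0,-8.5;0,0,0,0,0,-8.5;0,0,0,0,0,-8.5;0,0,0,0,0,-5.3;0,0,0,0,0,0;0,0,0,0,0,0"}}

```text
time_s: 37.75
ee_pos: [400.1, -60.1, 240.2]
ee_rot: [179.8, 1.0, 171.0]
force: [0.3, 0.3, -0.1]
gripper_width: 88.0
gripper_force: 0.0
```

```bash
python3 rep.py
```

Run:
```python
from h import *
m=env.camera_model("wrist");m["T"]=np.array(m["T"]);im=env.grab_frame("wrist");cv2.imwrite("pics/w5.png",im);np.save("w5.npy",m,allow_pickle=True)
hsv=cv2.cvtColor(im,cv2.COLOR_BGR2HSV);k=cv2.inRange(hsv,(15,50,120),(35,255,255));k[260:]=0;k[:150]=0;k[:,:200]=0;k[:,440:]=0;k=cv2.morphologyEx(k,cv2.MORPH_OPEN,np.ones((5,5)))
c=max(cv2.findContours(k,0,2)[0],key=cv2.contourArea).reshape(-1,2)
print("bbox",c.min(0),c.max(0))
e=np.array([(u,c[c[:,0]==u,1].min()) for u in range(c[:,0].min()+8,c[:,0].max()-8) if (c[:,0]==u).any()])
# near edge = upper boundary of the top face
P=plane(m,e,95);l=cv2.fitLine(P[:,:2].astype(np.float32),cv2.DIST_HUBER,0,.01,.01).ravel();print("near edge yaw",np.degrees(np.arctan(-l[0]/l[1])).round(2),"pt",l[2:].round(1))
ends=[c[c[:,0]<c[:,0].min()+3].min(0),c[c[:,0]>c[:,0].max()-3].min(0)];print(ends,plane(m,ends,95).round(1).tolist())
```

```text
tcp [400.1 -60.1 240.2] x head 170.99 alpha 89.0 yz 0.004 [-10.4   1.1 107.4   0.2  70.5 -91.4]
top cam crate [510.6 247.3] [120.  99.] 73.9
bbox [270 221] [371 259]
near edge yaw -5.79 pt [452.2 -71.2]
[array([270, 221], dtype=int32), array([369, 221], dtype=int32)] [[437.5, -121.8, 95.0], [455.7, -8.1, 95.0]]
```

The wrist measurement puts the crate in front of the mouth: yaw −9.1°, about 1 mm off the bay's centre line, and 71 mm short of home. I tilt, descend behind it, and push forward.

Emit:
{"method": "drive_effector", "body": {"moves": "0,0,0,0,-6.5,0;0,0,0,0,-6.5,0;0,0,0,0,-6,0;0,0,0,0,0,0;0,0,0,0,0,0"}}

```text
time_s: 38.35
ee_pos: [400.6, -59.7, 241.6]
ee_rot: [179.8, 20.1, 171.1]
force: [0.6, -0.1, 0.3]
gripper_width: 88.0
gripper_force: 0.0
```

Run:
```python
from kin import *
p,r=tool();M=r.as_matrix();print(p.round(1),"head",np.degrees(np.arctan2(M[1,2],M[0,2])).round(2),"y",M[:,1].round(3),"alpha",np.degrees(np.arcsin(-M[2,2])).round(1),env.state()["qpos"].round(1))
goto((412,-59.7,21))
```

```text
[400.6 -59.7 241.6] head -8.4 y [0.154 0.988 0.003] alpha 69.9 [-10.8  -9.  119.3   1.1  49.7 -92.4]
tool delta [ 65.3   1.1 211. ]
```

Emit:
{"method": "drive_effector", "body": {"moves": "4,0,14,0,0,0;9,0.2,29,0,0,0;10,0.2,31,0,0,0;10,0.2,31,0,0,0;10,0.2,31,0,0,0;9,0.2,30,0,0,0;8,0.1,27,0,0,0;5.3,0,18,0,0,0"}}

```text
time_s: 39.15
ee_pos: [413.3, -59.9, 18.5]
ee_rot: [179.8, 20.0, 171.1]
force: [0.3, 0.2, -0.2]
gripper_width: 88.1
gripper_force: 0.0
```

Emit:
{"method": "drive_effector", "body": {"moves": "0,0,0,0,0,0;-3,0,1,0,0,0;-4,0,1.5,0,0,0;-4,0,1.5,0,0,0;-3,0,1.1,0,0,0;-2.5,0,0.9,0,0,0;-2.5,0,0.9,0,0,0;0,0,0,0,0,0"}}

```text
time_s: 39.95
ee_pos: [430.6, -62.5, 20.2]
ee_rot: [179.8, 20.0, 171.1]
force: [-5.0, 0.8, 3.0]
gripper_width: 88.0
gripper_force: 2.5
```

```bash
python3 -c "
from kin import *
goto((501.7,-72.7,21));print(env.state()['force'],env.state()['qpos'].round(1))"
```

```text
tool delta [-67.7   0.9  23.8]
[-5.03606682  0.80323761  2.95945939] [-10.3  14.1 137.5   4.4   8.5 -95.7]
```

Run:
```python
from ik import *
log();S,n=fit();k=S.x;q=env.state()["qpos"];print(S.cost)
for t in(0,.25,.5,.75,1):
    P=np.array([430.6,-62.5,20.2])*(1-t)+t*np.array([504,-73,21]);q,c=ik(P,-8.6,70,k,q);print(q.round(1),round(c,2))
```

```text
0.12901304447794182
[-10.2  14.1 137.5   3.7   8.4 -95.2] 0.0
[-10.1  15.2 135.3   3.1   9.5 -94.4] 0.0
[-10.   16.4 133.1   2.6  10.5 -93.8] 0.0
[ -9.9  17.6 130.8   2.2  11.6 -93.4] 0.0
[ -9.8  18.7 128.5   1.9  12.8 -93. ] 0.0
```

Emit:
{"method": "drive_effector", "body": {"moves": "-4,0,1.4,0,0,0;-5.6,0.1,2,0,0,0;-5.6,0.1,2,0,0,0;-5.6,0.1,2,0,0,0;-5.6,0.1,2,0,0,0;-5.6,0.1,2,0,0,0;-5.6,0.1,2,0,0,0;-5.6,0.1,2,0,0,0"}}

```text
time_s: 40.75
ee_pos: [477.8, -69.2, 20.9]
ee_rot: [179.8, 20.1, 171.1]
force: [-3.1, 0.4, -1.5]
gripper_width: 88.0
gripper_force: 1.7
```

Emit:
{"method": "drive_effector", "body": {"moves": "-4.7,0.1,1.7,0,0,0;-4.7,0.1,1.7,0,0,0;-3.8,0,1.4,0,0,0;-2.8,0,1,0,0,0"}}

```text
time_s: 41.15
ee_pos: [494.6, -71.6, 21.1]
ee_rot: [179.8, 20.1, 171.1]
force: [-3.0, -0.0, -1.7]
gripper_width: 88.0
gripper_force: 1.7
```

Emit:
{"method": "drive_effector", "body": {"moves": "-1.9,0,0.7,0,0,0;-1.9,0,0.7,0,0,0;-1.9,0,0.7,0,0,0"}}

```text
time_s: 41.45
ee_pos: [498.1, -72.0, 20.1]
ee_rot: [179.8, 19.8, 171.1]
force: [-7.5, 2.2, -0.2]
gripper_width: 88.0
gripper_force: 4.4
```

```bash
python3 -c "
from kin import *
goto((501.7,-72.7,21));print(env.state()['force'])"
```

```text
tool delta [-3.7 -0.1  0.4]
[-7.53728838  2.17115744 -0.18243071]
```

Emit:
{"method": "drive_effector", "body": {"moves": "-1.4,0,0.5,0,0,0;-1.4,0,0.5,0,0,0;0,0,0,0,0,0"}}

```text
time_s: 41.75
ee_pos: [498.3, -72.0, 19.3]
ee_rot: [179.8, 19.6, 171.1]
force: [-12.2, 2.1, 3.8]
gripper_width: 88.2
gripper_force: 5.7
```

Emit:
{"method": "drive_effector", "body": {"moves": "-1.4,0,0.5,0,0,0;-1.4,0,0.5,0,0,0;0,0,0,0,0,0"}}

```text
time_s: 42.05
ee_pos: [498.5, -72.0, 18.6]
ee_rot: [179.8, 19.3, 171.1]
force: [-18.6, 2.3, 10.0]
gripper_width: 87.9
gripper_force: 9.2
```

The crate stalls with force rising to 18 N within 2 mm of the predicted home position, so it is on the bumpers. I back off, rise, and check by camera.

Emit:
{"method": "drive_effector", "body": {"moves": "4,0,-1.5,0,0,0;4,0,-1.5,0,0,0;10,0,-3.5,0,0,0;15,0,-5,0,0,0;-8,0,-22,0,0,0;-14,0,-38,0,0,0;-14,0,-38,0,0,0;-14,0,-38,0,0,0"}}

```text
time_s: 42.85
ee_pos: [472.7, -68.6, 168.4]
ee_rot: [179.8, 20.4, 171.1]
force: [0.9, -1.1, -0.5]
gripper_width: 88.0
gripper_force: 0.0
```

Emit:
{"method": "drive_effector", "body": {"moves": "-14,0,-38,0,0,0;-14,0,-38,0,6.5,0;0,0,0,0,6.5,0;0,0,0,0,6.5,0;0,0,0,0,0,0;0,0,0,0,0,0"}}

```text
time_s: 43.45
ee_pos: [472.7, -68.8, 240.7]
ee_rot: [179.8, 1.6, 171.2]
force: [-0.7, 0.2, -0.0]
gripper_width: 88.0
gripper_force: 0.0
```

```bash
python3 rep.py
```

Run:
```python
from h import *
m=env.camera_model("wrist");m["T"]=np.array(m["T"]);im=env.grab_frame("wrist");cv2.imwrite("pics/w6.png",im);np.save("w6.npy",m,allow_pickle=True)
H=np.array([566,-82.5]);X=np.array([.9887,-.15]);Y=np.array([.15,.9887])
C=[(*(H+a*X+b*Y),z) for z in(95,0) for a,b in((-50,-60),(-50,60))]
print("predicted near corners px (z95 R,L; z0 R,L)",proj(m,C).round(1).tolist())
g=cv2.cvtColor(im,cv2.COLOR_BGR2GRAY);hsv=cv2.cvtColor(im,cv2.COLOR_BGR2HSV)
k=cv2.inRange(hsv,(15,50,110),(35,255,255));k[270:]=0;k[:130]=0;k[:,:180]=0;k[:,460:]=0;k=cv2.morphologyEx(k,cv2.MORPH_OPEN,np.ones((3,3)))
c=max(cv2.findContours(k,0,2)[0],key=cv2.contourArea).reshape(-1,2);print("bbox",c.min(0),c.max(0))
for u in range(c[:,0].min(),c[:,0].max()+1,6):
    if (k[:,u]>0).any():print(u,np.where(k[:,u])[0].min(),end="; ")
```

```text
tcp [472.7 -68.8 240.7] x head 171.18 alpha 88.4 yz 0.003 [ -9.8   7.6 100.    0.2  70.7 -91. ]
top cam crate [510.6 247.3] [120.  99.] 73.9
predicted near corners px (z95 R,L; z0 R,L) [[266.4, 218.8], [369.6, 218.4], [277.0, 193.4], [358.7, 193.1]]
bbox [269 216] [370 269]
269 217; 275 217; 281 217; 287 217; 293 217; 299 217; 305 216; 311 217; 317 216; 323 217; 329 217; 335 217; 341 217; 347 217; 353 217; 359 217; 365 217;
```

The near edge lies level across the image at row 217, within 2 mm of the predicted home line. That is parallel to the bay and matches the hard stop I felt. The left crate is unmoved and the arm is clear, so I hand in.

Emit:
{"method": "drive_effector", "body": {"moves": "20,0,-10,0,0,0;30,0,-15,0,0,0;20,0,-10,0,0,0;0,0,0,0,0,0;0,0,0,0,0,0;0,0,0,0,0,0;0,0,0,0,0,0"}}

```text
time_s: 44.25
ee_pos: [402.5, -58.0, 273.6]
ee_rot: [179.8, 1.4, 171.2]
force: [-0.2, -0.9, -0.5]
gripper_width: 88.1
gripper_force: 0.0
```

```bash
python3 rep.py && python3 -c "
from workcell import env
print(env.job_done())"
```

```text
tcp [402.5 -58.  273.6] x head 171.18 alpha 88.6 yz 0.003 [-1.000e+01 -1.000e-01  1.038e+02  2.000e-01  7.490e+01 -9.120e+01]
top cam crate [510.6 247.3] [120.  99.] 73.9
top cam crate [576.3 -80. ] [119.  74.] 80.9
the job is handed in; nothing more can be done
None
```

I tipped both crates to about 60° and let them down, found the stamp under the right one, and pushed that crate home against the bay's rear stop; the left crate stayed in place, and I handed the job in at about 44 s with the arm clear (no verdict came back).

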